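# Open the day-locked dial padlock on the gauge case and hold it up

## Robot

A 6-joint arm with a two-finger parallel gripper is mounted at the origin on the work surface. World frame = base frame: x ahead of the robot, y to its left, z up, the work surface at z = 0. Lengths are in m, angles in degrees, forces in N, time in s.
With the tool pointing down it reaches from about 0.35 to 0.975 m from the base axis. Payload 17.4 kg.
Tool frame: the origin (TCP) lies midway between the tips of the shut fingers; the grasp point (between the pads) lies 19 mm behind it; z points along the fingers, y is the line along which they close (so a half turn about z gives the same grasp; the last joint's range is limited). The gripper opens to 85 mm and grips with 20 to 120 N. Pads are 22 mm wide; open, the fingers measure 114 mm over their backs; the gripper's body (76 mm by 85 mm) begins 54 mm behind the grasp point. The pads swing forward as they close: fully open they stand 13 mm farther back than shut.
Start: joints at [68.595, 6.646, 82.598, -0, 90.757, -2.166], TCP at [0.222, 0.637, 0.231] pointing down, gripper open.
Joint ranges: [-162.19, 162.19], [-47.58, 125.68], [4.15, 143.07], [-65.23, 245.23], [0.69, 171.88], [-170.13, 170.13]. Speed limits (degrees/s): [108.29, 108.29, 127.2, 180, 180, 180].

## Interface

Orientations are given as a 3x3 rotation matrix whose columns are the frame's x, y, z axes.
In Python, from station import observe, grab_frame, job gives the robot as it stands.
- The arm moves only by the tool carry_out, never from a script. Its argument "deltas" is text: rows parted by semicolons, each of 5 numbers parted by spaces: the shift along the tool's x, y, z in mm, then the turn about the tool's z in rad, then the gripper's target within -1 to 1 (fully open at 1, half-way at 0, shut at -1). A call has 1 to 8 rows; each row is the pose to reach, as a shift and turn from the pose commanded when the call began, along the tool's axes at that moment; what a row does not reach only later rows make up. A row lasts 1/10 s, in which the tool goes at most 50 mm and 8.59 degrees, less where a joint would pass 70% of its speed; a pose out of reach is approached as far as the arm can. A call with a gripper value outside its range is refused whole. The fingers move at their own pace and stop on an object; the grip force is fixed at half the most. Time passes only in rows, so rows that repeat a pose let the fingers close. It gives the time, the measured TCP pose, the force, the opening and the grip force at its end, in the units of the state.
- observe(): the state, without advancing time (a new reading comes with each control period).
- grab_frame(name): name is "scene" or "top"; returns a dict with "image" (480x640x3 uint8, red, green, blue), "intrinsics" (3x3 intrinsics, pixels), "T" (4x4, takes a point from camera to world coordinates). Camera axes: x right, y up, looking along -z (the intrinsics and any distortion apply to the point x, -y, -z); pixel columns grow to the right and rows downward; lengths in m; the calibration is good to about 2 mm. A picture is of the moment at which its call begins. There is no depth.
- job.finish_job(): hands the job in; it is judged then, once.
The state is a dict: "clock": time; "q": joint angles; "dq": joint speeds; "effort": joint torques, N m; "position": TCP position; "tcp_rot": TCP orientation; "wrist_force": force on the tool from outside, world axes, zero at the start; "ft_torque": the same for the moment, N m; "opening": opening from 0.0 (shut) to 1.0 (fully open); "gripper_force": force on a finger pad.
Only numpy, scipy, OpenCV 4.12 (cv2) and the standard library are available. Lean on these libraries where they do the work, as an engineer would, in place of code of your own. Each camera call takes 0.05 s, during which the arm holds its last target. There are 200 camera calls.

## Task

Take the dial padlock off the hasp of the grey gauge case so that I can get at the gauges: it is only day-locked, so turn the dial clockwise, feeling it click from notch to notch, until its broad white mark sits in the notch at the index line on the body, then pull the shackle open and unhook the lock from the staple. Finish while holding the open lock in the gripper, dial facing up, held still at least 10 cm above the case's lid and touching nothing else; leave the other things lying about where they are.

Things in the scene. Friction and masses are not known exactly. Their poses are not given: they have to be found in the camera images.
- lock: Brass padlock, 0.3 to 0.6 kg, loose on its back on the hasp's leaf. Body: block 62 mm long (x), 56 wide (y), 26 thick (z). Origin: centre of its underside; +x to the shackle, z up out of the dial; front face at x = 31 mm. Steel shackle of 8 mm bar in the plane z = 13 mm: heel leg at y = -17 mm, toe leg at y = +17. It hangs on the staple with play: 5 mm each way sideways, 9 mm up, 19 mm in all along x.
- knob_grip (a point): On the dial's axis (lock x = y = 0), halfway up the knob, 40 mm above the lock's underside. The black dial is 44 mm across, 26 to 31 mm above the underside; on it a round fluted knob 26 mm across, 31 to 49 mm above the underside.
- dial (a joint): Dial angle, rad: 0 with its broad white mark at the white index line on the body (lock +x side), positive with the mark turned counter-clockwise seen from above. Notches every 0.628 rad (36 deg), one at 0; about 0.05 Nm turns it out of one; let go near a notch it settles there. Stops at -1.0 and 3.0. The shackle is free only within 0.08 of 0 and, pulled out, holds the dial there.
- dial_mark (a point): Outer part of the broad white mark on the dial, 18 mm from the dial's axis. A white line on the knob's top points the same way.
- shackle (a joint): How far the shackle is out of the body, m: 0 closed, 0.018 fully open. Slides along lock x with about 3 N friction and stays where left. Closed, its toe sits 6 mm deep in the body; fully open, the toe's end is at lock x = 43 mm: a 12 mm gap to the body's front face. Once out it can also swivel stiffly (0.03 Nm) about the heel leg; it need not.
- bow (a point): Middle of the shackle's bow, on the bar's centre line: lock x = 59 mm closed, 77 mm open, z = 13 mm. The bow's inner side is 4 mm nearer the body (x = 55 mm closed).
- staple (a point): Centre of the hasp's staple, 16 mm above the lid: a fixed upright loop of 5 mm bar, 29 mm wide along case y, 5 mm thick along case x, top 31.5 mm above the leaf. The toe leg runs through it: one upright inside the shackle, one outside. Pulling the body back draws the bow against it. With the loop in the open gap between body and toe the lock lifts straight off.
- case: Grey steel gauge case screwed to the bench, 220 mm (x) by 320 mm (y), flat lid at z = 100 mm. Origin: centre of its underside. The hasp's leaf, 3 mm thick and 56 mm wide, hinged at the case's front edge, lies folded over the lid along case x with the staple through it. The lock lies on it, nearer the robot than the staple, pointing roughly along case +x.
- coil: Bundle of copper rings on the lid, 47 mm across, 30 mm high, origin at the centre of its underside. Leave alone.
- collar: Aluminium collar on the lid, 48 mm across, 18 mm high, origin at the centre of its underside. Leave alone.
- caliper: Caliper, 150 mm long, on the bench at the robot's right of the case. Leave alone.
- deburrer: Grey deburring tool, 150 mm long, 16 mm thick, on the bench at the left of the case. Leave alone.

How it is judged (in metres and radians):
On the way, in this order (a step that is already met when the one before it is completed fails the run):
1. the dial's broad mark is at the index line (value of joint dial between -0.15 and 0.15 rad), for 0.2 s.
2. the shackle is pulled open (value of joint shackle above 0.014 m), for 0.2 s.
At the end, for the whole second after the job is handed in: The lock is off the staple and held by the fingers: its underside at least 100 mm above the lid, shackle at least 14 mm out, dial facing up within 20 degrees, still (under 0.05 m/s and 0.3 rad/s), touching neither the case nor the things on it (height (world z) of lock above 0.2 m and value of joint shackle above 0.014 m and angle between lock's own z axis and vertical below 0.35 rad and contact force between lock and the fingers above 1 N and contact force between lock and case below 0.1 N and contact force between lock and coil below 0.1 N and contact force between lock and collar below 0.1 N and linear speed of lock below 0.05 m/s and angular speed of lock below 0.3 rad/s); the arm keeps its last pose, push and grip.
It fails at once if the coil is pushed or knocked away (more than 30 mm) (distance of coil from where it was at the start of the episode above 0.03 m).
It fails at once if the collar is pushed or knocked away (more than 30 mm) (distance of collar from where it was at the start of the episode above 0.03 m).
It fails at once if the caliper is pushed or knocked away (more than 30 mm) (distance of caliper from where it was at the start of the episode above 0.03 m).
It fails at once if the deburrer is pushed or knocked away (more than 30 mm) (distance of deburrer from where it was at the start of the episode above 0.03 m).
It also fails if it takes over 61 s, if anything falls off the work surface, if the arm or the gripper's body presses on something with over 40 N, if the wrist force passes 120 N, or if a joint passes its speed limit or range.

## Working session

There is one attempt and no reset: what is moved stays moved. The work goes in short steps, Python scripts to look and compute and a tool call to move; the robot and the scene stay as the last step left them, time stands still between calls to the robot, and variables do not carry over. Pictures are saved under pics/ and viewed, at most 10 in all, crops included, and the job is handed in when it is done.

Besides the shell and the picture viewer there is one more tool, called after "Request:" in YAML: its name, and indented under it one key for each argument. carry_out: Moves the arm, as the interface text tells. Its arguments: {"type":"object","properties":{"deltas":{"type":"string"}},"required":["deltas"]}

```bash
mkdir -p pics
cat > h.py <<'E'
import numpy as np, cv2
from station import observe, grab_frame, job
def save(name,f): cv2.imwrite(f'pics/{name}.png',f['image'][:,:,::-1])
def ray(f,uv,z):
    K=np.array(f['intrinsics']);T=np.array(f['T'])
    p=np.linalg.solve(K,[uv[0],uv[1],1.]);d=T[:3,:3]@[p[0],-p[1],-p[2]];o=T[:3,3]
    return o+d*(z-o[2])/d[2]
def proj(f,P):
    K=np.array(f['intrinsics']);T=np.array(f['T'])
    c=T[:3,:3].T@(np.array(P)-T[:3,3]);u=K@[c[0],-c[1],-c[2]];return u[:2]/u[2]
E
python3 - <<'E'
from h import *
for n in('top','scene'):
    f=grab_frame(n);save(n+'0',f);print(n,{k:np.round(v,3).tolist() for k,v in f.items() if k!='image'})
print(observe())
E
```

```text
top {'intrinsics': [[466.714, 0.0, 315.469], [0.0, 466.714, 241.958], [0.0, 0.0, 1.0]], 'T': [[-0.064, 0.977, -0.205, 0.225], [-0.998, -0.063, 0.01, -0.01], [-0.003, 0.205, 0.979, 1.339], [0.0, 0.0, 0.0, 1.0]]}
scene {'intrinsics': [[496.823, 0.0, 320.785], [0.0, 496.823, 241.729], [0.0, 0.0, 1.0]], 'T': [[-0.429, -0.702, 0.568, 1.147], [0.903, -0.342, 0.259, 0.296], [0.012, 0.624, 0.781, 0.985], [0.0, 0.0, 0.0, 1.0]]}
{'clock': 0.1, 'q': array([ 6.85947085e+01,  6.67111599e+00,  8.26325027e+01,  4.97685568e-04,
        9.07555053e+01, -2.16669011e+00]), 'dq': array([-0.09701345, -0.12697376, -0.10076714,  0.07634494, -0.01044999,
       -0.02314107]), 'effort': array([ 2.47127755e-03, -7.33663630e+01, -6.33790398e+01,  9.40569043e-05,
        5.23589333e-03, -1.21540884e-04]), 'position': array([0.22236848, 0.63714031, 0.23063273]), 'tcp_rot': array([[-9.44154618e-01,  3.29502517e-01, -3.84694909e-04],
       [ 3.29502738e-01,  9.44154134e-01, -9.57560604e-04],
       [ 4.76926594e-05, -1.03084329e-03, -9.99999468e-01]]), 'wrist_force': array([ 0.59244654, -0.78437174,  0.42156099]), 'ft_torque': array([ 0.02288843, -0.0060325 ,  0.05253561]), 'gripper_force': 0.0, 'opening': 1.000416930344813}
```

View pics/top0.png

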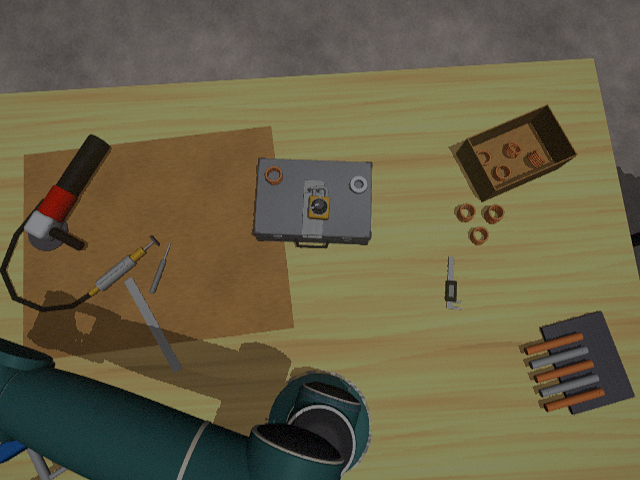

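View pics/scene0.png

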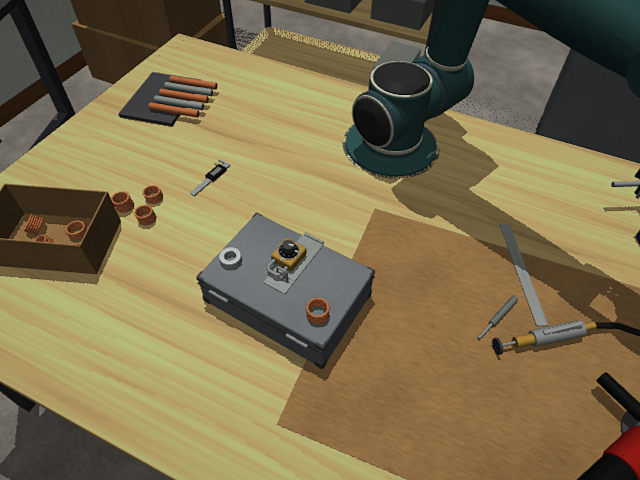

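The top view shows the case centred near (313,200), with the lock at (318,206), the coil at (274,175) and the collar at (358,184). In the scene view the lock is near (288,255). I'll enlarge the lock in both views.

Run:
```python
from h import *
a=grab_frame('top');b=grab_frame('scene')
A=cv2.resize(a['image'][175:230,285:350],(390*1,330),interpolation=cv2.INTER_CUBIC)
B=cv2.resize(b['image'][225:295,255:325],(400,400),interpolation=cv2.INTER_CUBIC)
C=np.zeros((400,800,3),np.uint8);C[:330,:390]=A;C[:,400:]=B
cv2.imwrite('pics/z1.png',C[:,:,::-1])
# brass mask
for f,n,box in((a,'top',(175,230,285,350)),(b,'scene',(225,295,255,325))):
    h=cv2.cvtColor(f['image'],cv2.COLOR_RGB2HSV);m=cv2.inRange(h,(12,120,90),(35,255,255))
    M=np.zeros_like(m);y0,y1,x0,x1=box;M[y0:y1,x0:x1]=m[y0:y1,x0:x1]
    cs=max(cv2.findContours(M,0,2)[0],key=cv2.contourArea);r=cv2.minAreaRect(cs);print(n,r)
    P=np.array([ray(f,p,.126+.003) for p in cs[:,0]]);r=cv2.minAreaRect((P[:,:2]*1000).astype(np.float32));print(r)
f=a;h=cv2.cvtColor(f['image'],cv2.COLOR_RGB2HSV)
m=cv2.inRange(h,(0,0,50),(180,70,150));M=np.zeros_like(m);M[150:240,245:380]=m[150:240,245:380]
M=cv2.morphologyEx(M,cv2.MORPH_CLOSE,np.ones((15,15)))
cs=max(cv2.findContours(M,0,2)[0],key=cv2.contourArea)
P=np.array([ray(f,p,.1) for p in cs[:,0]]);print('case',cv2.minAreaRect((P[:,:2]*1000).astype(np.float32)))
for n,uv in(('coil',(274,175)),('collar',(358,184))):print(n,ray(a,uv,.125))
```

```text
top ((318.7868957519531, 206.84429931640625), (20.008399963378906, 21.27589988708496), 5.19442892074585)
((574.6196899414062, -38.128082275390625), (53.909420013427734, 59.46969223022461), 80.99237823486328)
scene ((293.0659484863281, 254.4087371826172), (13.015905380249023, 24.815792083740234), 35.83765411376953)
((581.287109375, -26.77652359008789), (30.91708755493164, 60.77324295043945), 85.72761535644531)
case ((607.8455810546875, -24.914398193359375), (319.2000732421875, 230.7942352294922), 84.3404312133789)
coil [0.67401006 0.07833093 0.125     ]
collar [ 0.63324637 -0.14921138  0.125     ]
```

View pics/z1.png

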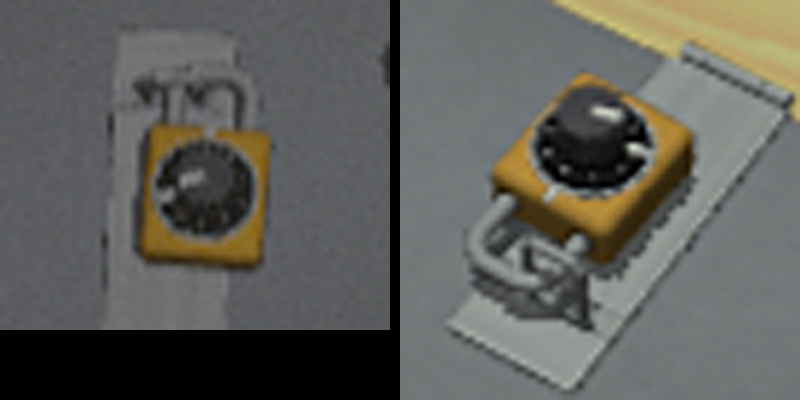

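The index line is at the top of the body, crop (205,130). The broad mark is on the left, crop (165,192), in line with the knob line, which puts it about 100° counter-clockwise. In the scene crop the index is at (552,192) and the mark at (638,148).

Run:
```python
from h import *
a=grab_frame('top');b=grab_frame('scene')
t=lambda x,y:((x+.5)/6+285-.5,(y+.5)/6+175-.5)
s=lambda x,y:((x-400+.5)*.175+255-.5,(y+.5)*.175+225-.5)
z=.134
for nm,f,g,c,m,i in(('top',a,t,(203,188),(165,192),(205,130)),('scene',b,s,(594,145),(638,148),(552,192))):
    C=ray(f,g(*c),z);Mk=ray(f,g(*m),z);I=ray(f,g(*i),.129)
    an=lambda v:np.degrees(np.arctan2(v[1],v[0]))
    print(nm,C,Mk,I,'mark',an(Mk-C),'idx',an(I-C),np.hypot(*(Mk-C)[:2]),np.hypot(*(I-C)[:2]))
# dark dial blob centroid
for f,g,box in((a,'top',(185,225,300,340)),(b,'scene',(236,266,272,305))):
    gr=f['image'].max(2);m=(gr<75).astype(np.uint8);M=np.zeros_like(m);y0,y1,x0,x1=box;M[y0:y1,x0:x1]=m[y0:y1,x0:x1]
    cs=max(cv2.findContours(M,0,2)[0],key=cv2.contourArea);e=cv2.minAreaRect(cs);print(g,e,ray(f,e[0],.134),ray(f,e[0],.143))
# shackle legs/body edges: body corners top
print('case edges', [ray(a,p,.1)[:2].round(3).tolist() for p in((258,158),(372,163),(254,238),(369,243))])
# leaf edges
print('leaf',[ray(a,t(*p),.103)[:2].round(3).tolist() for p in((120,34),(237,36),(107,325),(112,200),(226,325))])
print('body corners',[ray(a,t(*p),.129)[:2].round(4).tolist() for p in((150,125),(270,130),(140,260),(263,268))])
```

```text
top [ 0.57567124 -0.03720637  0.134     ] [ 0.5749206 -0.020144   0.134    ] [ 0.60416087 -0.03998943  0.129     ] mark 92.51905711860117 idx -5.579332025956997 0.017078876322594166 0.028625240353613836
scene [ 0.57915932 -0.03854427  0.134     ] [ 0.57316078 -0.0229325   0.134     ] [ 0.6024638  -0.04431088  0.129     ] mark 111.01835829553949 idx -13.898458903115745 0.01672452715223947 0.024007346955910166
top ((318.5, 206.0), (14.0, 15.0), 90.0) [ 0.57542518 -0.03741418  0.134     ] [ 0.57280868 -0.03721304  0.143     ]
scene ((288.2500305175781, 249.75003051757812), (16.970561981201172, 17.677669525146484), 45.0) [ 0.57891675 -0.03937275  0.134     ] [ 0.58492776 -0.03581949  0.143     ]
case edges [[0.737, 0.123], [0.701, -0.196], [0.507, 0.143], [0.473, -0.168]]
leaf [[0.661, -0.004], [0.657, -0.058], [0.523, 0.01], [0.582, 0.004], [0.52, -0.044]]
body corners [[0.6081, -0.0154], [0.6023, -0.0692], [0.5456, -0.0071], [0.5384, -0.0616]]
```

Request:
carry_out:
  deltas: "-36 -34 0 -0.06 1;-72 -68 0 -0.12 1;-108 -102 0 -0.18 1;-144 -136 0 -0.24 1;-180 -170 0 -0.3 1;-216 -204 0 -0.36 1;-252 -238 0 -0.43 1;-280 -262 0 -0.51 1"

```text
clock: 1.1
position: [0.4011, 0.2953, 0.2316]
tcp_rot: [[-0.984, -0.175, 0.001], [-0.175, 0.984, 0.0], [-0.001, 0.0, -1.0]]
wrist_force: [0.7, 0.1, 1.0]
opening: 1.001
gripper_force: 0.0
```

Request:
carry_out:
  deltas: "-15 -47 0 0 1;-30 -94 0 0 1;-45 -141 0 0 1;-60 -188 0 0 1;-75 -235 0 0 1;-90 -282 0 0 1;-104 -328 0 0 1;-114 -358 0 0 1"

```text
clock: 1.9
position: [0.5755, -0.0381, 0.2312]
tcp_rot: [[-0.985, -0.172, -0.0], [-0.172, 0.985, -0.0], [0.0, -0.0, -1.0]]
wrist_force: [-0.2, 0.1, -0.1]
opening: 0.996
gripper_force: 0.0
```

Request:
carry_out:
  deltas: "0 0 0 0 1;0 0 0 0 1"

```text
clock: 2.1
position: [0.5748, -0.0356, 0.231]
tcp_rot: [[-0.985, -0.172, -0.001], [-0.172, 0.985, 0.0], [0.001, 0.0, -1.0]]
wrist_force: [-0.0, -0.4, -0.7]
opening: 1.0
gripper_force: 0.0
```

Request:
carry_out:
  deltas: "-1 -2.5 30 0 1;-1 -2.5 60 0 1;-1 -2.5 80 0 1;-1 -2.5 90 0 1;-1 -2.5 95 0 1;-1 -2.5 95 0 1;-1 -2.5 95 0 0.3;-1 -2.5 95 0 0.3"

```text
clock: 2.9
position: [0.5766, -0.0374, 0.1374]
tcp_rot: [[-0.985, -0.173, 0.001], [-0.173, 0.985, -0.0], [-0.001, -0.0, -1.0]]
wrist_force: [0.7, 0.6, 0.1]
opening: 0.693
gripper_force: 0.0
```

Run:
```python
from h import *
f=grab_frame('scene');u,v=proj(f,(.576,-.038,.14)).astype(int)
cv2.imwrite('pics/z2.png',cv2.resize(f['image'][v-50:v+50,u-50:u+50],(600,600),interpolation=2)[:,:,::-1])
o=observe();print(o['position'],o['opening'],o['wrist_force'])
```

```text
[ 0.57655023 -0.03744735  0.1372679 ] 0.6509776123438272 [-0.47623996 -0.29045247 -0.12635204]
```

View pics/z2.png

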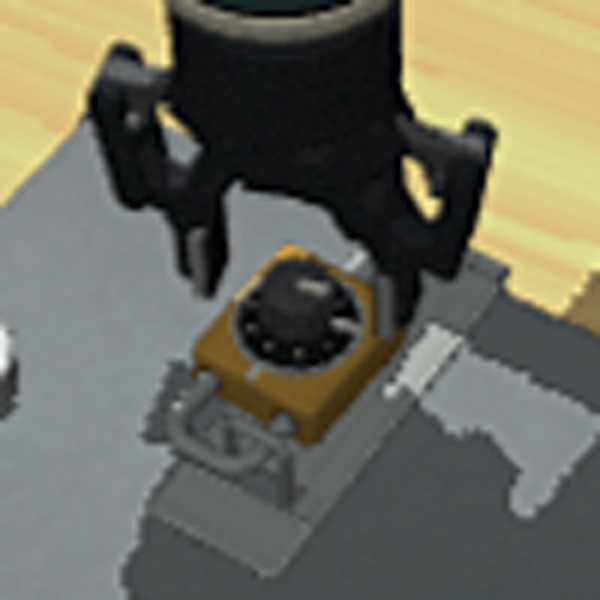

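The fingers straddle the knob along y, with tips at crop (205,290) and (390,330) and the knob at (300,290). They are roughly centred and clear of the dial, so I'll close.

Request:
carry_out:
  deltas: "0 0 1 0 -0.2;0 0 1 0 -0.6;0 0 1 0 -1;0 0 1 0 -1;0 0 1 0 -1;0 0 1 0 -1"

```text
clock: 3.55
position: [0.5763, -0.0375, 0.1357]
tcp_rot: [[-0.985, -0.173, 0.0], [-0.173, 0.985, -0.0], [-0.0, -0.0, -1.0]]
wrist_force: [-1.5, -0.3, 5.0]
opening: 0.278
gripper_force: 59.0
```

Request:
carry_out:
  deltas: "0 0 0 0.13 -1;0 0 0 0.26 -1;0 0 0 0.39 -1;0 0 0 0.52 -1;0 0 0 0.65 -1;0 0 0 0.78 -1;0 0 0 0.91 -1;0 0 0 1.04 -1"

```text
clock: 4.35
position: [0.5765, -0.0374, 0.1357]
tcp_rot: [[-0.644, 0.765, 0.001], [0.765, 0.644, 0.0], [-0.0, 0.001, -1.0]]
wrist_force: [0.3, 0.9, 5.2]
opening: 0.276
gripper_force: 58.9
```

Request:
carry_out:
  deltas: "0 0 0 0.13 -1;0 0 0 0.26 -1;0 0 0 0.39 -1;0 0 0 0.52 -1;0 0 0 0.65 -1;0 0 0 0.78 -1;0 0 0 0.85 -1;0 0 0 0.85 -1"

```text
clock: 5.15
position: [0.5766, -0.0373, 0.1357]
tcp_rot: [[0.146, 0.989, 0.001], [0.989, -0.146, 0.0], [0.0, 0.001, -1.0]]
wrist_force: [2.2, 1.6, 5.9]
opening: 0.278
gripper_force: 59.0
```

```bash
cat > look.py <<'E'
import sys
from h import *
n=sys.argv[1];x,y=float(sys.argv[2]),float(sys.argv[3])
C=np.zeros((400,800,3),np.uint8)
for i,c in enumerate(('top','scene')):
    f=grab_frame(c);u,v=proj(f,(x,y,.14)).round().astype(int)
    C[:,400*i:400*i+400]=cv2.resize(f['image'][v-40:v+40,u-40:u+40],(400,400),interpolation=2);print(c,u-40,v-40)
cv2.imwrite(f'pics/{n}.png',C[:,:,::-1])
o=observe();print(o['clock'],o['position'],o['opening'],o['wrist_force'],o['ft_torque'],np.degrees(np.arctan2(*o['tcp_rot'][1::-1,1])))
E
python3 look.py z3 .576 -.038
```

```text
top 279 165
scene 249 207
5.25 [ 0.57657963 -0.03735724  0.1357177 ] 0.2808314351144564 [2.36573114 1.88001923 5.20834209] [ 0.26571804 -0.46966454 -0.11384718] -8.166290558989127
```

View pics/z3.png

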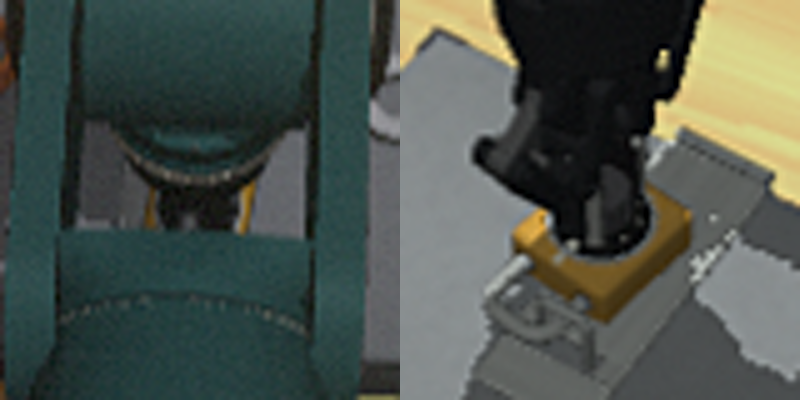

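The scene crop shows the mark near (572,245) just inside the index line near (560,258), and the body has yawed slightly clockwise. I'll release the knob so the dial settles, then measure.

Request:
carry_out:
  deltas: "0 0 0 0 -0.2;0 0 0 0 0;0 0 0 0 0.2;0 0 -20 0 0.3;0 0 -60 0 0.3;0 0 -80 0 0.3"

```text
clock: 5.85
position: [0.5765, -0.0375, 0.2181]
tcp_rot: [[0.144, 0.99, 0.002], [0.99, -0.144, -0.0], [0.0, 0.002, -1.0]]
wrist_force: [-0.3, -0.0, -0.4]
opening: 0.653
gripper_force: 0.0
```

```bash
python3 look.py z4 .576 -.038
```

```text
top 279 165
scene 249 207
5.95 [ 0.57706638 -0.03755702  0.21862107] 0.6482611550348912 [ 0.21987518 -0.08141822 -0.9369484 ] [ 0.00109329 -0.02363887  0.00724669] -8.278791637106012
```

View pics/z4.png

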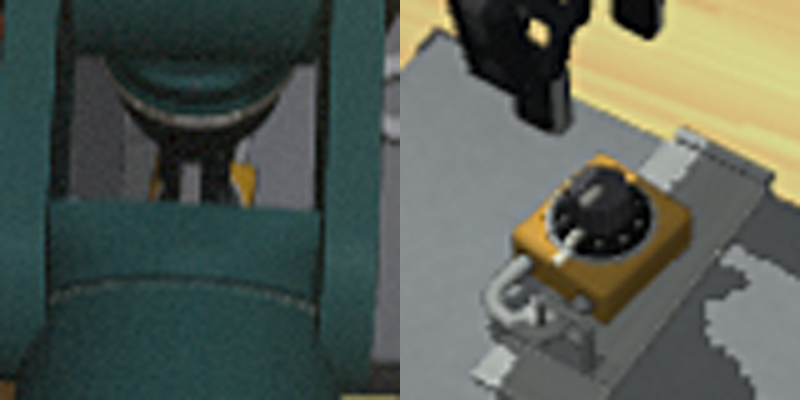

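The mark (575,238) and the index (560,258) are now collinear, so the dial is at 0. Next I'll get the lock's yaw and centre.

Run:
```python
from h import *
f=grab_frame('scene')
p=lambda x,y,z:ray(f,((x-400+.5)/5+248.5,(y+.5)/5+206.5),z)
an=lambda v:np.degrees(np.arctan2(v[1],v[0]))
c=p(601,215,.134);m=p(575,240,.134);i=p(558,261,.129)
print(c,m,i,an(m-c),an(i-c),an(i-m))
a,b,d=p(513,240,.127),p(600,298,.127),p(691,215,.127)  # front -y, front +y, back +y top corners
print(a,b,d,an(b-a)-90,an(b-d),np.hypot(*(b-a)[:2]),np.hypot(*(b-d)[:2]),(a+d)/2)
print('leaf yaw',an(p(677,130,.103)-p(480,370,.103)),an(p(770,180,.103)-p(595,398,.103)))
for q in((585,325,.13),):print('staple',p(*q))
```

```text
[ 0.57803383 -0.03849495  0.134     ] [ 0.59492255 -0.04221432  0.134     ] [ 0.60483177 -0.04543737  0.129     ] -12.41986768957494 -14.524047566944525 -18.017533532695165
[ 0.60208761 -0.06908956  0.127     ] [ 0.61303672 -0.02090646  0.127     ] [ 0.55619136 -0.00596564  0.127     ] -12.80246233587323 -14.726136459593848 0.04941148029435639 0.05877603838256223 [ 0.57913948 -0.0375276   0.127     ]
leaf yaw 174.1489053561492 173.32542662593264
staple [ 0.63002267 -0.01896236  0.13      ]
```

Request:
carry_out:
  deltas: "1 1 40 0 0.3;1 1 70 0 0.3;1 1 83 0 0.3;1 1 83 0 0;1 1 83 0 -1;1 1 83 0 -1;1 1 83 0 -1;1 1 83 0 -1"

```text
clock: 6.8
position: [0.5781, -0.0367, 0.1342]
tcp_rot: [[0.144, 0.99, 0.003], [0.99, -0.144, -0.0], [0.0, 0.003, -1.0]]
wrist_force: [-0.7, 0.0, 8.1]
opening: 0.279
gripper_force: 59.5
```

Request:
carry_out:
  deltas: "0 0 -1 0 -1;0 0 -2.5 0 -1;0 -2 -2.5 0 -1;0.4 -4 -2.5 0 -1;0.6 -6 -2.5 0 -1;0.8 -8 -2.5 0 -1"

```text
clock: 7.4
position: [0.5694, -0.0346, 0.1347]
tcp_rot: [[0.144, 0.99, 0.0], [0.99, -0.144, -0.0], [-0.0, 0.0, -1.0]]
wrist_force: [3.9, 0.1, -4.8]
opening: 0.28
gripper_force: 59.3
```

Request:
carry_out:
  deltas: "0.2 -2 0 0 -1;0.4 -4 0 0 -1;0.6 -6 0 0 -1;0.8 -8 0 0 -1"

```text
clock: 7.8
position: [0.5616, -0.0327, 0.1348]
tcp_rot: [[0.144, 0.99, 0.0], [0.99, -0.144, -0.0], [-0.0, 0.0, -1.0]]
wrist_force: [3.3, 1.0, -4.3]
opening: 0.277
gripper_force: 59.2
```

Request:
carry_out:
  deltas: "0.2 -2 0 0 -1;0.4 -4 0 0 -1;0.5 -5 0 0 -1;0.5 -5 0 0 -1"

```text
clock: 8.2
position: [0.5573, -0.0315, 0.1351]
tcp_rot: [[0.144, 0.99, 0.002], [0.99, -0.144, -0.0], [0.0, 0.002, -1.0]]
wrist_force: [7.7, 0.1, -5.4]
opening: 0.278
gripper_force: 59.1
```

Request:
carry_out:
  deltas: "0.2 -2 0 0 -1;0.3 -3 0 0 -1;0.3 -3 0 0 -1"

```text
clock: 8.5
position: [0.5561, -0.031, 0.1361]
tcp_rot: [[0.145, 0.989, 0.007], [0.989, -0.145, -0.001], [0.0, 0.007, -1.0]]
wrist_force: [21.0, -1.5, -6.3]
opening: 0.278
gripper_force: 59.3
```

```bash
python3 look.py z5 .590 -.038
```

```text
top 278 160
scene 246 212
8.6 [ 0.5560569  -0.03100374  0.13603896] 0.27532132507755847 [20.24073339 -1.96273134 -5.61102645] [-0.37992077 -3.86950785  0.03068563] -8.311823146423242
```

View pics/z5.png

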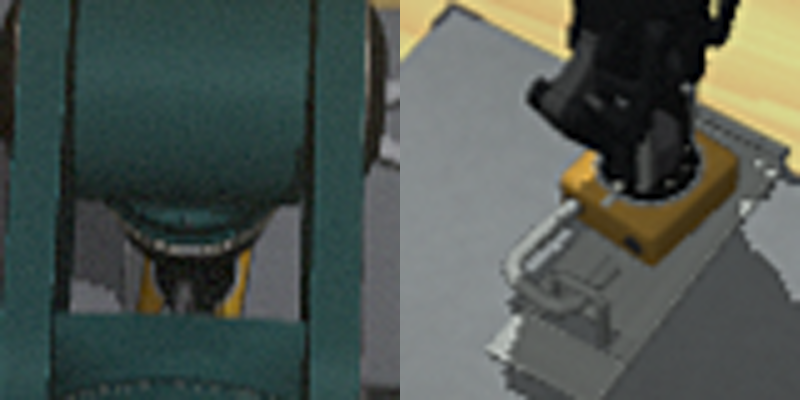

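The shackle is open: the toe hole shows at (632,245) and the bow at (520,275) bears on the staple, whose outer top corner is near (605,297). I'll estimate the lateral position of the staple relative to the toe leg.

Run:
```python
from h import *
f=grab_frame('scene')
p=lambda x,y,z:ray(f,((x-400+.5)/5+245.5,(y+.5)/5+211.5),z)
an=lambda v:np.degrees(np.arctan2(v[1],v[0]))
k=np.array([.5566,-.0312]) # knob
z0=.105
a,b,d=p(563,188,z0+.025),p(655,262,z0+.025),p(738,165,z0+.025)
print('yaw',an(b-a)-90,an(b-d), 'heel leg',an(p(520,262,z0+.013)-p(570,208,z0+.013)))
hole=p(632,245,z0+.013)
for y in(-10,-14):
    X=np.array([np.cos(np.radians(y)),np.sin(np.radians(y))]);Y=np.array([-X[1],X[0]])
    L=lambda P:((P[:2]-k)@X*1000,(P[:2]-k)@Y*1000)
    print(y,'hole(31,17)',np.round(L(hole),1),'outer top',np.round(L(p(605,297,.1325)),1),'outer foot',np.round(L(p(605,345,.103)),1),'bow',np.round(L(p(517,280,z0+.013)),1),'heel front',np.round(L(p(575,207,z0+.013)),1))
im=cv2.resize(f['image'][255:288,262:302],(800,660),interpolation=2)[:600]
cv2.imwrite('pics/z6.png',im[:,:,::-1])
```

```text
yaw -18.34495704850005 -7.939329254845551 heel leg -8.812579246820304
-10 hole(31,17) [32.7 12.5] outer top [69.1 26.7] outer foot [73.1 28.3] bow [ 76.4 -16. ] heel front [ 30.9 -20.3]
-14 hole(31,17) [31.8 14.8] outer top [67.  31.5] outer foot [71.  33.4] bow [ 77.3 -10.7] heel front [ 32.3 -18.1]
```

View pics/z6.png

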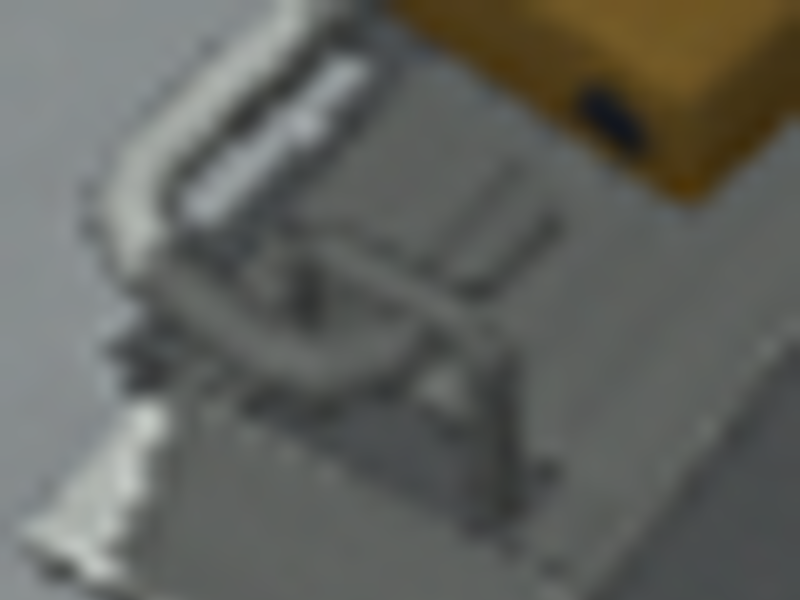

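Request:
carry_out:
  deltas: "-0.5 4 0 -0.01 -1;-1 8 0 -0.02 -1;-1.7 12 0 -0.035 -1;-2.3 16 0 -0.05 -1;-2.9 20 0 -0.06 -1;-3.5 24 0 -0.075 -1;-4.1 28 0 -0.09 -1;-4.1 28 0 -0.09 -1"

```text
clock: 9.45
position: [0.5814, -0.039, 0.1347]
tcp_rot: [[0.054, 0.999, -0.0], [0.999, -0.054, -0.0], [-0.0, -0.0, -1.0]]
wrist_force: [0.0, 0.3, -5.0]
opening: 0.279
gripper_force: 59.8
```

Request:
carry_out:
  deltas: "-0.4 3 0 0 -1;-1 6 0 0 -1;-1.6 8 0 0 -1;-1.6 9 0 0 -1;-1.6 9 0 0 -1"

```text
clock: 9.95
position: [0.59, -0.041, 0.1348]
tcp_rot: [[0.055, 0.998, -0.0], [0.998, -0.055, 0.0], [0.0, -0.0, -1.0]]
wrist_force: [0.6, 0.2, -4.5]
opening: 0.276
gripper_force: 59.8
```

Run:
```python
from h import *
f=grab_frame('scene');o=observe();print(o['position'],o['wrist_force'],o['ft_torque'])
im=cv2.resize(f['image'][238:288,252:312],(720,600),interpolation=2)
cv2.imwrite('pics/z7.png',im[:,:,::-1])
```

```text
[ 0.58992426 -0.04096294  0.13475572] [-0.24557028 -0.86970042 -5.11408186] [0.0543781  0.02047341 0.05777216]
```

View pics/z7.png

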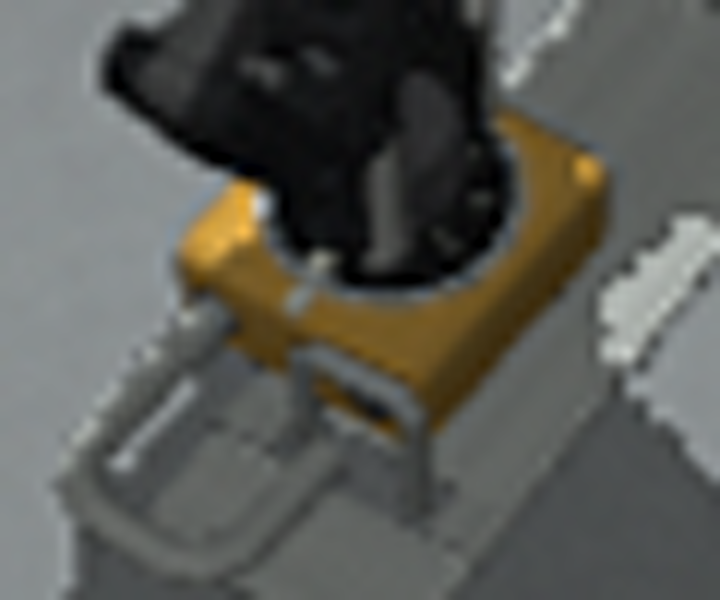

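The staple loop, around (300,350) to (420,400), now stands between the body front and the toe end at (335,450). There is no side load, so I'll lift carefully.

Request:
carry_out:
  deltas: "0 0 -3 0 -1;0 0 -6 0 -1;0 0 -9 0 -1;0 0 -12 0 -1;0 0 -15 0 -1"

```text
clock: 10.5
position: [0.59, -0.0409, 0.1502]
tcp_rot: [[0.055, 0.998, 0.0], [0.998, -0.055, -0.0], [-0.0, 0.0, -1.0]]
wrist_force: [0.6, -0.3, -4.6]
opening: 0.276
gripper_force: 59.8
```

Request:
carry_out:
  deltas: "0 0 -8 0 -1;0 0 -18 0 -1;0 0 -35 0 -1;0 0 -60 0 -1;0 0 -85 0 -1;0 0 -110 0 -1;0 0 -125 0 -1;0 0 -130 0 -1"

```text
clock: 11.3
position: [0.5903, -0.041, 0.2824]
tcp_rot: [[0.055, 0.998, 0.003], [0.998, -0.055, -0.0], [-0.0, 0.003, -1.0]]
wrist_force: [0.1, 0.6, -4.4]
opening: 0.278
gripper_force: 59.8
```

Request:
carry_out:
  deltas: "0 0 0 0 -1;0 0 0 0 -1;0 0 0 0 -1;0 0 0 0 -1;0 0 0 0 -1;0 0 0 0 -1;0 0 0 0 -1;0 0 0 0 -1"

```text
clock: 12.1
position: [0.59, -0.041, 0.2798]
tcp_rot: [[0.055, 0.998, 0.0], [0.998, -0.055, -0.0], [-0.0, 0.0, -1.0]]
wrist_force: [0.1, -0.1, -5.0]
opening: 0.279
gripper_force: 59.9
```

Run:
```python
from h import *
f=grab_frame('scene');u,v=proj(f,(.6,-.04,.25)).round().astype(int)
cv2.imwrite('pics/z8.png',cv2.resize(f['image'][v-50:v+50,u-60:u+60],(720,600),interpolation=2)[:,:,::-1])
o=observe();print(o['clock'],o['position'],o['wrist_force'],o['dq'].round(2))
```

```text
12.15 [ 0.58996153 -0.04096223  0.27978886] [-1.02258856e-03  1.02202079e-01 -4.30887853e+00] [ 0.05  0.08  0.01 -0.01  0.01  0.  ]
```

View pics/z8.png

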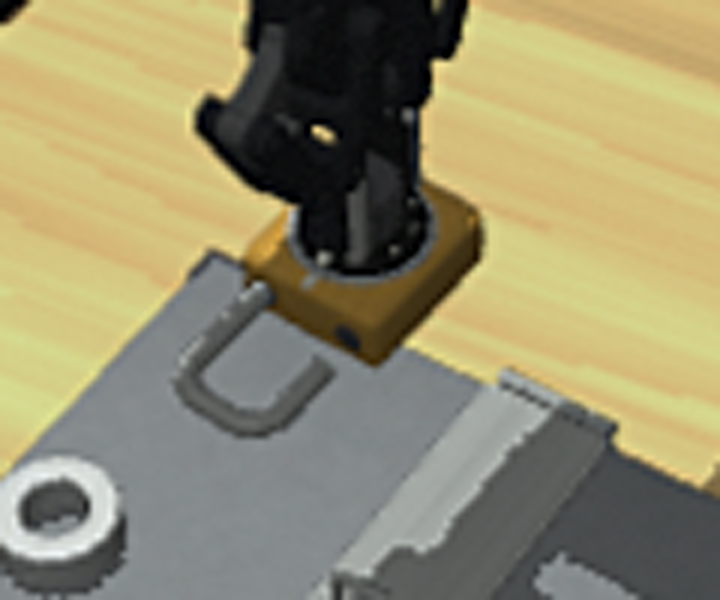

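The lock, at (360,270), is held level and open in mid-air. Its bow is at (240,420), clear of the staple and everything else.

```bash
python3 -c "
from station import job
print(job.finish_job())"
```

```text
the job is handed in; nothing more can be done
None
```

The padlock is open and off the staple, held still with its dial up about 15 cm above the lid, and I've handed the job in at about 12 s on the clock; no verdict came back, and nothing but the lock was seen to move.

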